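# Wake and zero the kitchen scale under its bowl

### The arm

A 6-joint arm with a two-finger parallel gripper is mounted at the origin on the work surface. World frame = base frame: x ahead of the robot, y to its left, z up, the work surface at z = 0. Lengths are in m, angles in degrees, forces in N, time in s.
With the tool pointing down it reaches from about 0.4 to 0.825 m from the base axis. Payload 7 kg.
Tool frame: the origin (TCP) lies between the finger pads; the fingertips stand 22 mm ahead of it and the grasp point (between the pads) lies 3 mm ahead of it; z points along the fingers, y is the line along which they close (so a half turn about z gives the same grasp; the last joint's range is limited). The gripper opens to 88 mm and grips with 3 to 60 N. Pads are 19 mm wide; open, the fingers measure 130 mm over their backs; the gripper's body (78 mm by 193 mm) begins 47 mm behind the grasp point.
Start: joints at [79.933, 20.546, 0.682, 0, -70.136, -16.507], TCP at [0.302, 0.604, 0.249] pointing down, gripper open.
Joint ranges: [-176.03, 176.03], [-82.01, 121.73], [-58.28, 71.71], [-173.87, 95.51], [-174.79, -0.11], [-173.66, 173.66]. Speed limits (degrees/s): [136.94, 136.94, 172.46, 180, 180, 180].

### API

Orientations are given as [roll, pitch, yaw] about the fixed x, y, z axes, in that order (R = Rz(yaw) Ry(pitch) Rx(roll)).
In Python, from plant import r, vision gives the robot as it stands.
- The arm moves only by the shell command python3 -m pendant 'ROWS' [FORCE]. ROWS is JSON, a list that holds one entry, the list of rows, each a list of 7 numbers: the shift along the tool's x, y, z scaled (see below), then the turn, a rotation vector about the tool's x, y, z scaled (see below), then the opening, from -1 (shut) to 1 (fully open). In form: [[[x, y, z, wx, wy, wz, fingers], ...]]. A call has exactly 8 rows; each row shifts and turns the commanded pose from where the row before left it, along the tool's axes as they then stand; what a row does not reach is not made up. The controller multiplies each number of a shift by 20 mm and each number of a turn by 4 degrees. A row lasts 1/10 s, in which the tool goes at most 50 mm and 8.59 degrees, less where a joint would pass 70% of its speed; a pose out of reach is approached as far as the arm can. A call with a number of a shift or a turn outside -1 to 1 is refused whole. A call with a gripper value outside its range is refused whole. The fingers move at their own pace and stop on an object; FORCE is the grip in N (left out, the last holds). Time passes only in rows, so rows that do not move let the fingers close, or fill a call up. It gives the time, the measured TCP pose, the force, the opening and the grip force at its end, in the units of the state.
- r.get_state(): the state, without advancing time (a new reading comes with each control period).
- vision.capture(name): name is "scene" or "top" or "wrist"; returns a dict with "frame" (400x640x3 uint8, blue, green, red), "depth" (400x640 float32, m along the optical axis (not along the pixel's ray), 0 where there is no reading), "camera_matrix" (3x3 intrinsics, pixels), "k1" (the pictures are not rectified: a ray, as slopes to the right and down, at radius r is drawn at 1 + k1 r^2 times it, then the intrinsics apply), "extrinsics" (4x4, takes a point from world to camera coordinates); the wrist camera has in their place "hand_eye" (4x4, takes a point from camera to tool coordinates, whose origin is the TCP and whose axes are the flange's). Camera axes: x right, y up, looking along -z (the intrinsics and any distortion apply to the point x, -y, -z); pixel columns grow to the right and rows downward; lengths in m; the calibration is good to about 2 mm. A picture is of the moment at which its call begins: read the wrist's pose just before it.
- r.close_job(): hands the job in; it is judged then, once.
The state is a dict: "time_s": time; "joints": joint angles; "qd": joint speeds; "joint_torque": joint torques, N m; "tcp_pos": TCP position; "eef_rot": TCP orientation; "contact_force": force on the tool from outside, world axes, zero at the start; "moment": the same for the moment, N m; "gripper_width": finger opening in m; "gripper_force": force on a finger pad.
Only numpy, scipy, OpenCV 4.12 (cv2) and the standard library are available. Lean on these libraries where they do the work, as an engineer would, in place of code of your own. Each camera call takes 0.05 s, during which the arm holds its last target. There are 200 camera calls.

### The job

Get the kitchen scale ready for weighing into the glass bowl that stands on it: with closed fingertips press the round power key gently down and let it come up again, then press the long zero key gently down, and draw the hand away so that it comes up too. Do not press the square key, do not touch the pan, the bowl or anything else on the counter, and do not lift or shift the scale.

Things in the scene. Friction and masses are not known exactly. Their poses are not given: they have to be found in the camera images.
- scale: Loose white kitchen scale, flat box 250 (x) x 200 (y) x 24 mm high, 1.6 kg, rubber feet. Origin: centre of its underside, on the counter; z up. Its -x edge is the front, with three plain grey keys in a row at x = -95 mm: round at y = +65, square at y = 0, long at y = -65 mm. They stand 10 mm proud of the case: tops 34 mm above the counter. Flat display behind them.
- pan: Thin steel weighing pan fixed on the rear of the scale's case, 155 (x) x 190 (y) x 6 mm, its top 30 mm above the counter; its front edge is 59.5 mm behind the row of keys' centres. Origin: centre of its underside.
- power_key_top (a point): Centre of the top of the round power key, a disc 22 mm across; moves down with the key. Axes as the scale's.
- power_key (a joint): Travel of the power key in m: 0 up, 0.006 fully down. A spring pushes it up: 1 N at the start, 4.6 N fully down. It counts as pressed beyond about half of the travel (3 mm).
- unit_key_top (a point): Centre of the top of the square units key, 18 x 18 mm, between the other two; to be left alone. Axes as the scale's.
- unit_key (a joint): Travel of the square units key in m, 0 up, 0.006 fully down, same spring.
- zero_key_top (a point): Centre of the top of the long zero key, 18 (x) x 44 mm (y); moves down with the key. Axes as the scale's.
- zero_key (a joint): Travel of the long zero key in m: 0 up, 0.006 fully down, same spring and pressing point as the power key.
- bowl: Loose glass bowl standing on the pan, rim 130 mm across, 52 mm high (rim 82 mm above the counter), its nearest side about 65 mm or more behind the row of keys' centres. Origin: centre of its underside.
- timer: Loose round white kitchen timer with a grey bar on top, 64 mm across, 38 mm high, lying just left (+y of the scale) of the keys. Origin: centre of its underside.
- pestle: Loose grey granite pestle lying left of the scale behind the timer, 168 mm long along its x, 48 mm thick. Origin: under its middle.
- spoon: Loose spoon lying right (-y) of the scale, 190 mm long along its x, under 30 mm high. Origin: its underside.
- mortar: Loose grey granite mortar, 150 mm across, 105 mm high, beside or behind the scale. Origin: centre of its underside.
- steamer_lid: Loose round bamboo steamer lid, 213 mm across, 68 mm high with its strap, beside or behind the scale. Origin: centre of its underside.
- sieve: Loose steel sieve, bowl 130 mm across and 45 mm high, with a straight handle to its -x, 225 mm long in all, beside or behind the scale. Origin: under its middle.
There are look-alikes about, which are no part of the job. Of the things shaped like the bowl, the glass one is meant.

How it is judged:
By the outcome, as a careful person would: the job done as asked, in the order asked, and still so for the second after the job is handed in, with the robot touching nothing.
It also fails if it takes over 42 s, if anything falls off the work surface, if the arm or the gripper's body presses on something with over 40 N, if the wrist force passes 120 N, or if a joint passes its speed limit or range.

## Working session

There is one attempt and no reset: what is moved stays moved. The work goes in short steps, Python scripts to look and compute and a shell command to move; the robot and the scene stay as the last step left them, time stands still between calls to the robot, and variables do not carry over. Pictures are saved under pics/ and viewed, at most 10 in all, crops included, and the job is handed in when it is done.

```bash
mkdir -p pics; ls; cat > h.py <<'E'
import numpy as np, cv2
from plant import r, vision
from scipy.spatial.transform import Rotation as R
def ext(c,st=None):
    if 'extrinsics' in c: return np.linalg.inv(np.array(c['extrinsics']))
    T=np.eye(4);T[:3,:3]=R.from_euler('xyz',st['eef_rot'],degrees=True).as_matrix();T[:3,3]=st['tcp_pos']
    return T@np.array(c['hand_eye'])
def rays(c,px,T):
    K=np.array(c['camera_matrix'],float);px=np.array(px,float).reshape(-1,2)
    n=cv2.undistortPoints(px.reshape(-1,1,2),K,np.array([c['k1'],0,0,0.])).reshape(-1,2)
    d=np.c_[n[:,0],-n[:,1],-np.ones(len(n))]@T[:3,:3].T
    return T[:3,3],d
def onz(c,px,z,T):
    o,d=rays(c,px,T); return o+d*((z-o[2])/d[:,2])[:,None]
E
python3 - <<'E'
from h import *
import pickle
st=r.get_state(); print(st['time_s'],st['tcp_pos'],st['eef_rot'],st['contact_force'])
for n in ['scene','top']:
    c=vision.capture(n); pickle.dump(c,open(n+'.pkl','wb')); cv2.imwrite(f'pics/{n}.png',c['frame']); print(n,c['camera_matrix'],c['k1'],ext(c)[:3].round(3))
E
```

```text
pics
0.0 [0.30178304 0.6032968  0.24762357] [ 1.79908001e+02 -9.28022320e-03 -2.65793844e+01] [-0.0450776   0.31303255 -0.3133721 ]
scene [[367.05840482   0.         322.69180466]
 [  0.         367.05840482 197.2489755 ]
 [  0.           0.           1.        ]] -0.023799986484084667 [[-0.591 -0.611  0.527  1.145]
 [ 0.807 -0.458  0.373  0.447]
 [ 0.013  0.646  0.764  0.964]]
top [[415.3527629    0.         312.06269032]
 [  0.         415.3527629  199.99487675]
 [  0.           0.           1.        ]] -0.08215173359296195 [[ 0.016  0.985 -0.173  0.321]
 [-1.     0.014 -0.009  0.003]
 [-0.007  0.173  0.985  1.158]]
```

View pics/top.png

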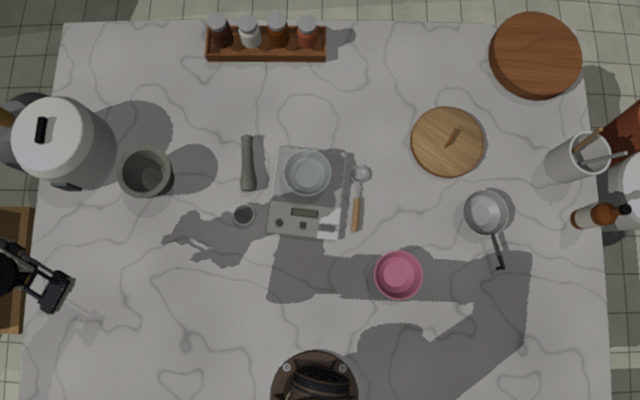

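View pics/scene.png

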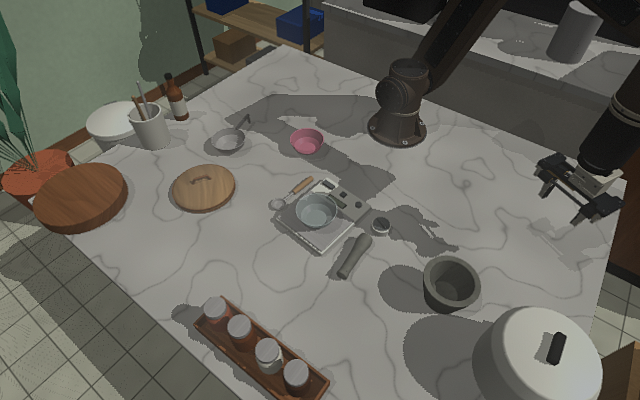

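The top view shows the scale at about (308,195) with the glass bowl at (307,172). The keys look to be round (280,222), square (303,225) and long (327,228), with the display at (305,212). Possible look-alikes are the timer (243,216), the pink bowl (398,275) and the square key. I'll check this in a close crop.

```bash
python3 - <<'E'
from h import *
import pickle
t=pickle.load(open('top.pkl','rb'));s=pickle.load(open('scene.pkl','rb'))
a=cv2.resize(t['frame'][195:245,225:355],None,fx=6,fy=6,interpolation=cv2.INTER_CUBIC)
b=cv2.resize(s['frame'][170:245,290:400],None,fx=4,fy=4,interpolation=cv2.INTER_CUBIC)
im=np.zeros((600,780,3),np.uint8);im[:300]=a;im[300:,:440]=b
cv2.imwrite('pics/crop.png',im)
T=ext(t)
print(onz(t,[(280,222),(303,225),(327,228)],.034,T).round(4))
for u,v in [(280,222),(303,225),(327,228)]: print(t['depth'][v,u])
E
```

```text
[[ 0.4566  0.0999  0.034 ]
 [ 0.4493  0.0371  0.034 ]
 [ 0.4421 -0.0282  0.034 ]]
1.12971
1.1262674
1.1258568
```

View pics/crop.png

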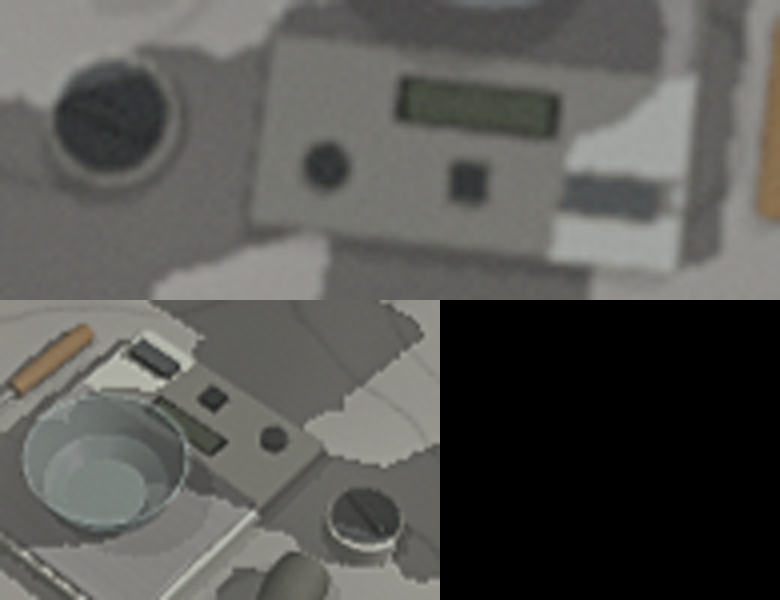

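The crop confirms the choice, in top-view pixels: the round key at (279.3,222.4), the square one at (303,225.4) and the long one at (326.9,227.8). In the scene view the same keys are at about (358.4,204.4), (342.9,194.4) and (328.6,184.2). Next I triangulate from the two views.

```bash
cat >> h.py <<'E'
def tri(o1,d1,o2,d2):
    A=np.c_[d1,-d2]; s=np.linalg.lstsq(A,o2-o1,rcond=None)[0]
    a,b=o1+d1*s[0],o2+d2*s[1]; return (a+b)/2,np.linalg.norm(a-b)
E
python3 - <<'E'
from h import *
import pickle
t=pickle.load(open('top.pkl','rb'));s=pickle.load(open('scene.pkl','rb'))
o1,d1=rays(t,[(279.3,222.4),(303,225.4),(326.9,227.8)],ext(t))
o2,d2=rays(s,[(358.4,204.4),(342.9,194.4),(328.6,184.2)],ext(s))
for i in range(3): print(tri(o1,d1[i],o2,d2[i]))
E
python3 -m pendant '[[[0,0,-0.2,0,0,-1,-1],[0,0,0,0,0,-1,-1],[0,0,0,0,0,-1,-1],[0,0,0,0,0,-1,-1],[0,0,0,0,0,-1,-1],[0.4,1,0,0,0,0,-1],[0.4,1,0,0,0,0,-1],[0.4,1,0,0,0,0,-1]]]' 10
python3 -m pendant '[[[0.4,1,0,0,0,0,-1],[0.4,1,0,0,0,0,-1],[0.4,1,0,0,0,0,-1],[0.4,1,0,0,0,0,-1],[0.4,1,0,0,0,0,-1],[0.4,1,0,0,0,0,-1],[0.4,1,0,0,0,0,-1],[0.4,1,0,0,0,0,-1]]]'
```

```text
(array([0.4557635 , 0.10239462, 0.03025555]), np.float64(0.0005402223845429506))
(array([0.4489656 , 0.03702575, 0.02855117]), np.float64(0.0005135432255271512))
(array([ 0.44268201, -0.02759646,  0.03142598]), np.float64(0.0009518205319212341))
time_s: 0.9
tcp_pos: [0.3189, 0.5404, 0.2518]
eef_rot: [179.9, 0.0, -6.6]
contact_force: [0.5, -0.8, 1.1]
gripper_width: 0.0293
gripper_force: 0.0
time_s: 1.7
tcp_pos: [0.3646, 0.3734, 0.2526]
eef_rot: [-180.0, -0.0, -6.6]
contact_force: [0.9, 0.4, -0.1]
gripper_width: 0.0006
gripper_force: 0.0
```

```bash

python3 -m pendant '[[[0.4,1,0,0,0,0,-1],[0.4,1,0,0,0,0,-1],[0.4,1,0,0,0,0,-1],[0.4,1,0,0,0,0,-1],[0.4,1,0,0,0,0,-1],[0.4,1,0,0,0,0,-1],[0.4,1,0,0,0,0,-1],[0.4,1,0,0,0,0,-1]]]'
python3 -m pendant '[[[0.4,1,0,0,0,0,-1],[0.4,1,0,0,0,0,-1],[0.4,1,0,0,0,0,-1],[0.4,0,0,0,0,0,-1],[0,0,0,0,0,0,-1],[0,0,0,0,0,0,-1],[0,0,0,0,0,0,-1],[0,0,0,0,0,0,-1]]]'
python3 - <<'E'
from h import *
import pickle
st=r.get_state();c=vision.capture('wrist');pickle.dump((st,c),open('w1.pkl','wb'))
cv2.imwrite('pics/w1.png',c['frame']);print(st['tcp_pos'],st['eef_rot'],st['contact_force'],ext(c,st).round(3))
E
```

```text
time_s: 2.5
tcp_pos: [0.4097, 0.207, 0.2526]
eef_rot: [-180.0, -0.0, -6.6]
contact_force: [-0.5, 0.7, 0.1]
gripper_width: 0.0007
gripper_force: 0.0
time_s: 3.3
tcp_pos: [0.4342, 0.1459, 0.2525]
eef_rot: [180.0, 0.0, -6.5]
contact_force: [0.0, 0.3, 0.7]
gripper_width: 0.0007
gripper_force: 0.0
[0.4341639  0.14588978 0.25248289] [ 1.79996465e+02  9.37537911e-03 -6.52869217e+00] [0.02115036 0.34872043 0.74089149] [[-0.113  0.964  0.241  0.499]
 [-0.994 -0.11  -0.026  0.138]
 [ 0.002 -0.243  0.97   0.387]
 [ 0.     0.     0.     1.   ]]
```

View pics/w1.png

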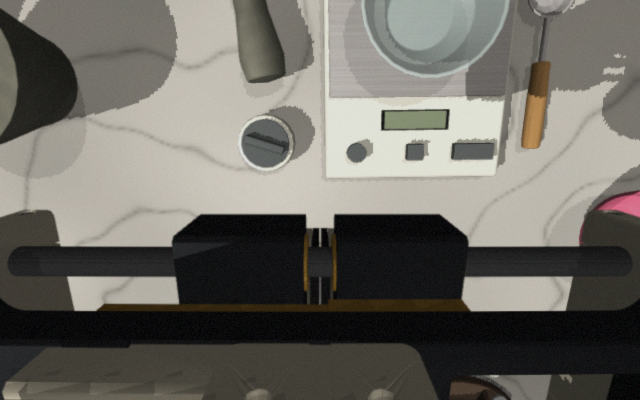

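The wrist view shows the round key at (357,153), the square at (415,152), the long at (473,151) and the timer at (267,143). The closed fingers are at about (320,260). Next I locate the key centroids precisely and check the fingers' footprint.

```bash
cat > keys.py <<'E'
from h import *
import pickle,sys
def keys(f,box):
    x0,y0,x1,y1=box; g=cv2.cvtColor(f[y0:y1,x0:x1],cv2.COLOR_BGR2GRAY)
    _,m=cv2.threshold(g,0,255,cv2.THRESH_BINARY_INV+cv2.THRESH_OTSU)
    n,l,s,c=cv2.connectedComponentsWithStats(m)
    return [(c[i]+[x0,y0],s[i].tolist()) for i in range(1,n) if s[i][4]>60]
E
python3 - <<'E'
from keys import *
st,c=pickle.load(open('w1.pkl','rb'));T=ext(c,st)
for p,s in keys(c['frame'],(335,134,500,170)): print(p.round(1),s,onz(c,[p],.034,T)[0].round(4), c['depth'][int(p[1]),int(p[0])])
def P(u,v):
    o,d=rays(c,[(u,v)],T); return (o+d[0]*c['depth'][v,u]).round(4)
for u,v in [(357,153),(415,152),(473,151),(350,120),(320,240),(320,225),(280,225),(190,225),(440,225),(280,290),(240,218),(200,290),(306,280),(440,20)]: print(u,v,P(u,v))
# project tip
Tc=np.linalg.inv(T);K=np.array(c['camera_matrix'])
R0=R.from_euler('xyz',st['eef_rot'],degrees=True).as_matrix()
for q in [(0,0,.022),(0.0095,.021,.022),(.0095,-.021,.022),(-.0095,-.021,.022)]:
    w=R0@q+st['tcp_pos'];p=Tc[:3,:3]@w+Tc[:3,3];print(q,w.round(3),K[0,0]*p[0]/-p[2]+K[0,2],K[1,1]*p[1]/p[2]+K[1,2])
E
```

```text
[359.3 150.5] [11, 5, 27, 24, 444] [0.4601 0.0979 0.034 ] 0.35214266
[473.6 149.3] [116, 5, 46, 21, 895] [ 0.4472 -0.0276  0.034 ] 0.35200012
[416.1 150. ] [70, 6, 25, 21, 423] [0.4536 0.0356 0.034 ] 0.35236126
357 153 [0.4575 0.1005 0.0333]
415 152 [0.4513 0.0365 0.0323]
473 151 [ 0.4453 -0.0273  0.0332]
350 120 [0.4935 0.1041 0.0236]
320 240 [ 0.3466  0.1542 -0.0023]
320 225 [ 0.3676  0.1518 -0.0005]
280 225 [0.474  0.1508 0.3098]
190 225 [0.4765 0.1738 0.3094]
440 225 [0.4697 0.1104 0.3106]
280 290 [0.461  0.1516 0.319 ]
240 218 [0.4754 0.1623 0.304 ]
200 290 [0.4626 0.1709 0.3181]
306 280 [0.4607 0.1455 0.315 ]
440 20 [0.581  0.0063 0.0344]
(0, 0, 0.022) [0.434 0.146 0.23 ] 317.9746752997004 246.697789724191
(0.0095, 0.021, 0.022) [0.441 0.124 0.23 ] 358.453316667051 229.59742896989593
(0.0095, -0.021, 0.022) [0.446 0.166 0.23 ] 277.45208635475285 229.5989330700547
(-0.0095, -0.021, 0.022) [0.427 0.168 0.23 ] 278.5767611179875 263.3415930415984
```

The two measurements agree to within 3 mm: round key at about (0.457,0.101), long key at about (0.445,-0.0275), tops at z≈0.033. I'll go down above the round key.

```bash

python3 -m pendant '[[[0.47,0.71,0.6,0,0,0,-1],[0.47,0.71,1,0,0,0,-1],[0.47,0.71,1,0,0,0,-1],[0,0,1,0,0,0,-1],[0,0,1,0,0,0,-1],[0,0,1,0,0,0,-1],[0,0,1,0,0,0,-1],[0,0,1,0,0,0,-1]]]'
python3 -m pendant '[[[0,0,0.5,0,0,0,-1],[0,0,0.3,0,0,0,-1],[0,0,0.1,0,0,0,-1],[0,0,0,0,0,0,-1],[0,0,0,0,0,0,-1],[0,0,0,0,0,0,-1],[0,0,0,0,0,0,-1],[0,0,0,0,0,0,-1]]]'
python3 - <<'E'
from h import *
import pickle
st=r.get_state();print(st['tcp_pos'],st['eef_rot'])
ims=[]
for n,(a,b,x,y) in {'scene':(160,235,300,400),'top':(190,240,250,350)}.items():
    c=vision.capture(n);ims.append(cv2.resize(c['frame'][a:b,x:y],None,fx=4,fy=4,interpolation=cv2.INTER_CUBIC))
cv2.imwrite('pics/chk.png',np.vstack(ims))
E
```

```text
time_s: 4.15
tcp_pos: [0.4575, 0.1003, 0.0999]
eef_rot: [-180.0, -0.0, -6.5]
contact_force: [0.1, 0.1, 0.4]
gripper_width: 0.0008
gripper_force: 0.0
time_s: 4.95
tcp_pos: [0.4576, 0.1, 0.0829]
eef_rot: [-180.0, -0.0, -6.6]
contact_force: [-0.8, 0.1, 0.1]
gripper_width: 0.001
gripper_force: 0.0
[0.45763323 0.09999749 0.08285071] [-1.79979213e+02 -2.38989462e-02 -6.57576169e+00]
```

View pics/chk.png

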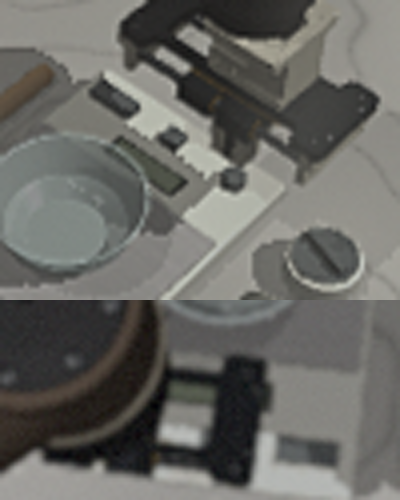

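The scene crop shows the closed tips at crop (237,155), just above the round key at (232,178) and clear of the display and timer. I'll lower to just above the key, then press in small steps.

```bash

python3 - <<'E'
from h import *
import pickle
c=pickle.load(open('scene.pkl','rb'));Tc=np.array(c['extrinsics']);K=np.array(c['camera_matrix'])
for w in [(.4576,.1,.061),(.4576,.1,.033)]:
    p=Tc[:3,:3]@w+Tc[:3,3];print((K[0,0]*p[0]/-p[2]+K[0,2]-300)*4,(K[1,1]*p[1]/p[2]+K[1,2]-160)*4)
E
python3 -m pendant '[[[0,0,0.5,0,0,0,-1],[0,0,0.4,0,0,0,-1],[0,0,0.2,0,0,0,-1],[0,0,0.1,0,0,0,-1],[0,0,0,0,0,0,-1],[0,0,0,0,0,0,-1],[0,0,0,0,0,0,-1],[0,0,0,0,0,0,-1]]]'
python3 -m pendant '[[[0,0,0.05,0,0,0,-1],[0,0,0.05,0,0,0,-1],[0,0,0,0,0,0,-1],[0,0,0,0,0,0,-1],[0,0,0,0,0,0,-1],[0,0,0,0,0,0,-1],[0,0,0,0,0,0,-1],[0,0,0,0,0,0,-1]]]'
```

```text
232.89128999179206 153.49943375722432
229.92090408047716 175.4920788447198
time_s: 5.85
tcp_pos: [0.4577, 0.1, 0.0588]
eef_rot: [-180.0, -0.0, -6.6]
contact_force: [-0.5, -1.0, -0.1]
gripper_width: 0.0007
gripper_force: 0.0
time_s: 6.65
tcp_pos: [0.4575, 0.0999, 0.0566]
eef_rot: [-180.0, 0.0, -6.6]
contact_force: [-0.5, -0.9, -0.1]
gripper_width: 0.0002
gripper_force: 0.0
```

```bash

python3 -m pendant '[[[0,0,0.05,0,0,0,-1],[0,0,0.05,0,0,0,-1],[0,0,0,0,0,0,-1],[0,0,0,0,0,0,-1],[0,0,0,0,0,0,-1],[0,0,0,0,0,0,-1],[0,0,0,0,0,0,-1],[0,0,0,0,0,0,-1]]]'
python3 -m pendant '[[[0,0,0.05,0,0,0,-1],[0,0,0.05,0,0,0,-1],[0,0,0,0,0,0,-1],[0,0,0,0,0,0,-1],[0,0,0,0,0,0,-1],[0,0,0,0,0,0,-1],[0,0,0,0,0,0,-1],[0,0,0,0,0,0,-1]]]'
```

```text
time_s: 7.45
tcp_pos: [0.4576, 0.1, 0.0546]
eef_rot: [-180.0, -0.0, -6.6]
contact_force: [-0.4, 0.3, 1.6]
gripper_width: 0.0005
gripper_force: 1.0
time_s: 8.25
tcp_pos: [0.4576, 0.1, 0.0526]
eef_rot: [-180.0, -0.0, -6.6]
contact_force: [-0.2, -0.8, 2.8]
gripper_width: 0.0004
gripper_force: 1.6
```

```bash

python3 -m pendant '[[[0,0,0.05,0,0,0,-1],[0,0,0.03,0,0,0,-1],[0,0,0,0,0,0,-1],[0,0,0,0,0,0,-1],[0,0,0,0,0,0,-1],[0,0,0,0,0,0,-1],[0,0,0,0,0,0,-1],[0,0,0,0,0,0,-1]]]'
python3 - <<'E'
from h import *
F=[]
for i in range(4):
    F.append(r.get_state()['contact_force']); vision.capture('top')
print(np.mean(F,0),np.std(F,0),r.get_state()['tcp_pos'])
E
```

```text
time_s: 9.05
tcp_pos: [0.4576, 0.1, 0.051]
eef_rot: [-180.0, -0.0, -6.6]
contact_force: [-0.6, -0.5, 4.6]
gripper_width: 0.0004
gripper_force: 2.0
[0.25815365 0.12264183 4.25354451] [0.56373421 0.40687896 0.38154207] [0.45759979 0.10000565 0.05099476]
```

The force averages 4.25 N with the tip at 29 mm, so the power key is about 5 mm down and pressed. I'll lift off and cross to the long key, staying high over the square one.

```bash

python3 -m pendant '[[[0,0,-0.2,0,0,0,-1],[0,0,-0.4,0,0,0,-1],[0,0,-0.9,0,0,0,-1],[0,0,-0.5,0,0,0,-1],[0,0,0,0,0,0,-1],[0,0,0,0,0,0,-1],[0,0.4,0,0,0,0,-1],[0,1,0,0,0,0,-1]]]'
python3 -m pendant '[[[0.1,1,0,0,0,0,-1],[0,1,0,0,0,0,-1],[0,1,0,0,0,0,-1],[0,1,0,0,0,0,-1],[0,0.7,0,0,0,0,-1],[0,0.3,0,0,0,0,-1],[0,0,0,0,0,0,-1],[0,0,0,0,0,0,-1]]]'
python3 -m pendant '[[[0,0,0,0,0,0,-1],[0,0,0.5,0,0,0,-1],[0,0,0.7,0,0,0,-1],[0,0,0.3,0,0,0,-1],[0,0,0.1,0,0,0,-1],[0,0,0,0,0,0,-1],[0,0,0,0,0,0,-1],[0,0,0,0,0,0,-1]]]'
python3 - <<'E'
from h import *
st=r.get_state();print(st['tcp_pos'],st['contact_force'])
c=vision.capture('scene');cv2.imwrite('pics/chk2.png',cv2.resize(c['frame'][150:240,290:400],None,fx=5,fy=5,interpolation=cv2.INTER_CUBIC))
E
```

```text
time_s: 10.05
tcp_pos: [0.4541, 0.0721, 0.0904]
eef_rot: [180.0, 0.0, -6.5]
contact_force: [0.2, -0.3, -0.1]
gripper_width: 0.0006
gripper_force: 0.0
time_s: 10.85
tcp_pos: [0.4448, -0.0274, 0.0908]
eef_rot: [180.0, 0.0, -6.6]
contact_force: [-0.2, 0.2, 0.0]
gripper_width: 0.0003
gripper_force: 0.0
time_s: 11.65
tcp_pos: [0.4452, -0.0273, 0.0594]
eef_rot: [-180.0, -0.0, -6.6]
contact_force: [-0.1, 0.2, -0.1]
gripper_width: 0.0007
gripper_force: 0.0
[ 0.44517554 -0.0273234   0.05935231] [-0.05760356  0.23022866 -0.0533858 ]
```

View pics/chk2.png

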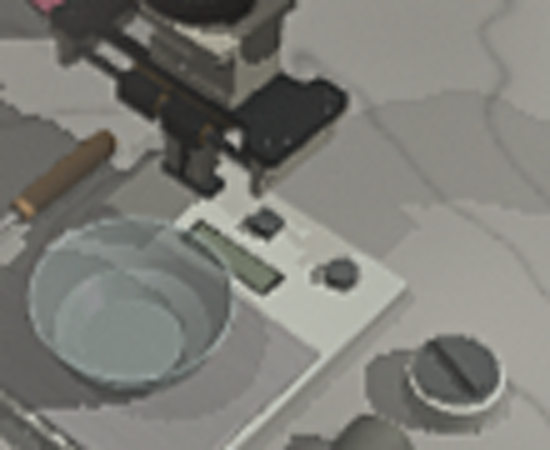

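The crop shows the tips at (195,180), right over the long key at about (193,171). The round key at (340,273) is up again and the scale hasn't shifted. Now I press the zero key.

```bash

python3 -m pendant '[[[0,0,0.07,0,0,0,-1],[0,0,0.07,0,0,0,-1],[0,0,0.05,0,0,0,-1],[0,0,0.05,0,0,0,-1],[0,0,0.05,0,0,0,-1],[0,0,0.05,0,0,0,-1],[0,0,0,0,0,0,-1],[0,0,0,0,0,0,-1]]]'
python3 - <<'E'
from h import *
F=[]
for i in range(4):
    F.append(r.get_state()['contact_force']); vision.capture('top')
print(np.mean(F,0),r.get_state()['tcp_pos'])
E
```

```text
time_s: 12.5
tcp_pos: [0.445, -0.0274, 0.0522]
eef_rot: [-180.0, -0.0, -6.6]
contact_force: [-0.5, 0.6, 3.9]
gripper_width: 0.0003
gripper_force: 1.7
[-0.25142424  0.18441098  3.25246379] [ 0.44497898 -0.02741984  0.05224553]
```

```bash

python3 -m pendant '[[[0,0,0.03,0,0,0,-1],[0,0,0.03,0,0,0,-1],[0,0,0,0,0,0,-1],[0,0,0,0,0,0,-1],[0,0,0,0,0,0,-1],[0,0,0,0,0,0,-1],[0,0,0,0,0,0,-1],[0,0,0,0,0,0,-1]]]'
python3 - <<'E'
from h import *
F=[]
for i in range(4):
    F.append(r.get_state()['contact_force']); vision.capture('top')
print(np.mean(F,0),r.get_state()['tcp_pos'])
E
```

```text
time_s: 13.5
tcp_pos: [0.445, -0.0274, 0.051]
eef_rot: [-180.0, -0.0, -6.6]
contact_force: [0.4, 0.4, 5.2]
gripper_width: 0.0004
gripper_force: 2.0
[0.68085787 0.27419362 4.61578372] [ 0.44497599 -0.02741299  0.05099291]
```

The zero key is pressed, at about 4.6 N. I'll draw the hand away.

```bash

python3 -m pendant '[[[0,0,-0.2,0,0,0,-1],[0,0,-0.5,0,0,0,-1],[0,0,-1,0,0,0,-1],[0,0,-1,0,0,0,-1],[0,0,-1,0,0,0,-1],[0,0,-1,0,0,0,-1],[0,0,-1,0,0,0,-1],[0,0,-1,0,0,0,-1]]]'
python3 -m pendant '[[[0,0,-1,0,0,0,-1],[0,0,-0.5,0,0,0,-1],[0,0,0,0,0,0,-1],[0,0,0,0,0,0,-1],[0,0,0,0,0,0,-1],[0,0,0,0,0,0,-1],[0,0,0,0,0,0,-1],[0,0,0,0,0,0,-1]]]'
python3 - <<'E'
from keys import *
st=r.get_state();c=vision.capture('wrist');T=ext(c,st);f=c['frame']
cv2.imwrite('pics/w2.png',f)
Tc=np.linalg.inv(T);K=np.array(c['camera_matrix'])
for w in [(.4575,.1005,.033),(.4515,.0365,.033),(.4453,-.0273,.033)]:
    p=Tc[:3,:3]@w+Tc[:3,3];u,v=K[0,0]*p[0]/-p[2]+K[0,2],K[1,1]*p[1]/p[2]+K[1,2]
    o,d=rays(c,[(u,v)],T);ui,vi=int(round(u)),int(round(v));print(ui,vi,(o+d[0]*np.median(c['depth'][vi-3:vi+4,ui-3:ui+4])).round(4))
E
```

```text
time_s: 14.5
tcp_pos: [0.4438, -0.0277, 0.1861]
eef_rot: [180.0, 0.1, -6.6]
contact_force: [-0.2, 0.6, -1.1]
gripper_width: 0.0003
gripper_force: 0.0
time_s: 15.3
tcp_pos: [0.4447, -0.0275, 0.2146]
eef_rot: [180.0, 0.0, -6.6]
contact_force: [-0.3, 0.4, -0.1]
gripper_width: 0.0007
gripper_force: 0.0
191 187 [0.4575 0.101  0.0325]
255 186 [0.4514 0.0367 0.0323]
318 184 [ 0.4453 -0.0273  0.0328]
```

View pics/w2.png

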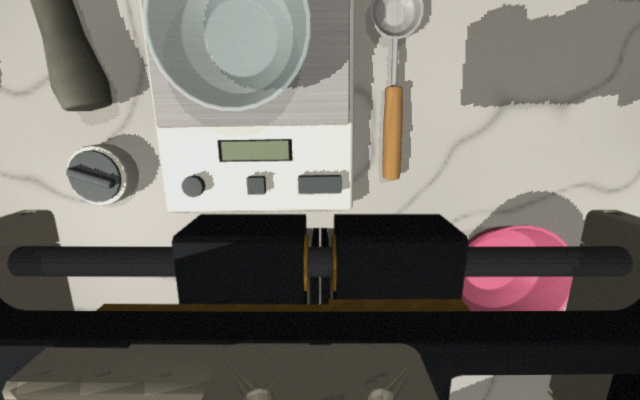

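The wrist view shows all three keys up, at (193,186), (256,185) and (320,184), at the same heights as before. The scale and bowl haven't moved and the hand is clear, so I'm handing it in.

```bash
python3 -c "
from plant import r
print(r.close_job())"
```

```text
the job is handed in; nothing more can be done
None
```

I pressed the power key (about 4.3 N), then the zero key (about 4.6 N), let each come back up, left the hand clear above the scale, and handed the job in at about 15 s; the last picture shows all three keys up and the scale and bowl unmoved, but no verdict came back.

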